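# Find the rattling case and present it

## Task

One of the three sealed parts cases on the bench has a loose part inside. Lift the cases one at a time and shake each briskly back and forth several times, near where it stood, until you find the one that rattles; stand each quiet case back upright where you took it from, and leave everything else alone. Hold the rattling case out level above the middle of the magenta reject tray, clear of the tray and no more than a hand's breadth or two above it, and finish while still holding it there, still.

Things in the scene. Friction and masses are not known exactly. Their poses are not given: they have to be found in the camera images.
- case_a: sealed parts case, one of three alike: box 92 x 92 x 46 mm, blue-grey, dark lid, yellow latches on its +x and -x sides; origin: centre of its underside, z up. Handle over the lid: bar 70 (own x) x 14 (own y) mm, z 64 to 82 mm, fingers go beside it. Starts upright on the bench; two are packed tight, one (any) has a ball loose inside
- case_b: sealed parts case, one of three alike: box 92 x 92 x 46 mm, blue-grey, dark lid, yellow latches on its +x and -x sides; origin: centre of its underside, z up. Handle over the lid: bar 70 (own x) x 14 (own y) mm, z 64 to 82 mm, fingers go beside it. Filled weight is random, 0.33 to 0.44 kg: it does not tell which one rattles; that changes from run to run
- case_c: sealed parts case, one of three alike: box 92 x 92 x 46 mm, blue-grey, dark lid, yellow latches on its +x and -x sides; origin: centre of its underside, z up. Handle over the lid: bar 70 (own x) x 14 (own y) mm, z 64 to 82 mm, fingers go beside it. Quiet ones: a tight 0.18 kg insert. Rattler: a 0.18 kg ball rolls 25 mm each way: it knocks, and after a quick level stroke stays near that end: 0.05 to 0.09 N m of moment between ends
- reject_tray: open magenta parts tray, fixed to the bench: 115 mm (own x) x 150 mm (own y), rim 35 mm high; origin at the centre of its underside; stands in the row with the cases, in any place
- beaker_white: bystander: tall white beaker with a stick in it, 89 mm across, 166 mm high, loose; origin at the centre of its underside
- driver_grey: bystander: grey screwdriver lying on the bench, 186 mm long (own y) x 41 x 22 mm, loose; origin under its middle
- gauge_block: bystander: plain grey steel block, 40 x 43 x 20 mm, loose; origin at the centre of its underside
- vblock: bystander: grey steel V-block, 56 x 56 x 30 mm, loose; origin at the centre of its underside

How it is judged:
On the way, in this order (a step that is already met when the one before it is completed fails the run):
1. the rattling case, lifted at least 30 mm and less than 0.3 m from its place, moves briskly (over 0.12 m/s): a stroke (((distance between loose_part_c0 and case_a below 0.06 m and height (world z) of case_a above 0.03 m and distance of case_a from where it was at the start of the episode below 0.3 m and linear speed of case_a above 0.12 m/s) or (distance between loose_part_c0 and case_b below 0.06 m and height (world z) of case_b above 0.03 m and distance of case_b from where it was at the start of the episode below 0.3 m and linear speed of case_b above 0.12 m/s) or (distance between loose_part_c0 and case_c below 0.06 m and height (world z) of case_c above 0.03 m and distance of case_c from where it was at the start of the episode below 0.3 m and linear speed of case_c above 0.12 m/s))).
2. it comes to a stop or turning point (under 0.06 m/s), still lifted (((distance between loose_part_c0 and case_a below 0.06 m and height (world z) of case_a above 0.03 m and distance of case_a from where it was at the start of the episode below 0.3 m and linear speed of case_a below 0.06 m/s) or (distance between loose_part_c0 and case_b below 0.06 m and height (world z) of case_b above 0.03 m and distance of case_b from where it was at the start of the episode below 0.3 m and linear speed of case_b below 0.06 m/s) or (distance between loose_part_c0 and case_c below 0.06 m and height (world z) of case_c above 0.03 m and distance of case_c from where it was at the start of the episode below 0.3 m and linear speed of case_c below 0.06 m/s))).
3. a second stroke, over 0.12 m/s (((distance between loose_part_c0 and case_a below 0.06 m and height (world z) of case_a above 0.03 m and distance of case_a from where it was at the start of the episode below 0.3 m and linear speed of case_a above 0.12 m/s) or (distance between loose_part_c0 and case_b below 0.06 m and height (world z) of case_b above 0.03 m and distance of case_b from where it was at the start of the episode below 0.3 m and linear speed of case_b above 0.12 m/s) or (distance between loose_part_c0 and case_c below 0.06 m and height (world z) of case_c above 0.03 m and distance of case_c from where it was at the start of the episode below 0.3 m and linear speed of case_c above 0.12 m/s))).
4. it turns again, under 0.06 m/s (((distance between loose_part_c0 and case_a below 0.06 m and height (world z) of case_a above 0.03 m and distance of case_a from where it was at the start of the episode below 0.3 m and linear speed of case_a below 0.06 m/s) or (distance between loose_part_c0 and case_b below 0.06 m and height (world z) of case_b above 0.03 m and distance of case_b from where it was at the start of the episode below 0.3 m and linear speed of case_b below 0.06 m/s) or (distance between loose_part_c0 and case_c below 0.06 m and height (world z) of case_c above 0.03 m and distance of case_c from where it was at the start of the episode below 0.3 m and linear speed of case_c below 0.06 m/s))).
5. a third stroke, over 0.12 m/s (((distance between loose_part_c0 and case_a below 0.06 m and height (world z) of case_a above 0.03 m and distance of case_a from where it was at the start of the episode below 0.3 m and linear speed of case_a above 0.12 m/s) or (distance between loose_part_c0 and case_b below 0.06 m and height (world z) of case_b above 0.03 m and distance of case_b from where it was at the start of the episode below 0.3 m and linear speed of case_b above 0.12 m/s) or (distance between loose_part_c0 and case_c below 0.06 m and height (world z) of case_c above 0.03 m and distance of case_c from where it was at the start of the episode below 0.3 m and linear speed of case_c above 0.12 m/s))).
6. it turns again, under 0.06 m/s (((distance between loose_part_c0 and case_a below 0.06 m and height (world z) of case_a above 0.03 m and distance of case_a from where it was at the start of the episode below 0.3 m and linear speed of case_a below 0.06 m/s) or (distance between loose_part_c0 and case_b below 0.06 m and height (world z) of case_b above 0.03 m and distance of case_b from where it was at the start of the episode below 0.3 m and linear speed of case_b below 0.06 m/s) or (distance between loose_part_c0 and case_c below 0.06 m and height (world z) of case_c above 0.03 m and distance of case_c from where it was at the start of the episode below 0.3 m and linear speed of case_c below 0.06 m/s))).
7. a fourth stroke, over 0.12 m/s (((distance between loose_part_c0 and case_a below 0.06 m and height (world z) of case_a above 0.03 m and distance of case_a from where it was at the start of the episode below 0.3 m and linear speed of case_a above 0.12 m/s) or (distance between loose_part_c0 and case_b below 0.06 m and height (world z) of case_b above 0.03 m and distance of case_b from where it was at the start of the episode below 0.3 m and linear speed of case_b above 0.12 m/s) or (distance between loose_part_c0 and case_c below 0.06 m and height (world z) of case_c above 0.03 m and distance of case_c from where it was at the start of the episode below 0.3 m and linear speed of case_c above 0.12 m/s))).
At the end, for the whole second after the job is handed in: The rattling case is gripped, level within 0.25 rad, still, its middle within 50 mm of the tray's middle from above, its underside 45 to 250 mm above the bench, off the tray; the other two stand upright on the bench, untouched, within 50 mm of their starts (((distance between loose_part_c0 and case_a below 0.06 m and horizontal distance between case_a and reject_tray below 0.05 m and height (world z) of case_a between 0.045 and 0.25 m and angle between case_a's own z axis and vertical below 0.25 rad and linear speed of case_a below 0.03 m/s and contact force between the fingers and case_a above 2 N and contact force between case_a and reject_tray below 0.1 N and height (world z) of each of case_b, case_c below 0.006 m and angle between each of case_b, case_c's own z axis and vertical below 0.1 rad and distance of each of case_b, case_c from where it was at the start of the episode below 0.05 m and contact force between each of the arm, the fingers and case_b below 0.1 N and linear speed of each of case_b, case_c below 0.02 m/s and contact force between each of the arm, the fingers and case_c below 0.1 N) or (distance between loose_part_c0 and case_b below 0.06 m and horizontal distance between case_b and reject_tray below 0.05 m and height (world z) of case_b between 0.045 and 0.25 m and angle between case_b's own z axis and vertical below 0.25 rad and linear speed of case_b below 0.03 m/s and contact force between the fingers and case_b above 2 N and contact force between case_b and reject_tray below 0.1 N and height (world z) of each of case_a, case_c below 0.006 m and angle between each of case_a, case_c's own z axis and vertical below 0.1 rad and distance of each of case_a, case_c from where it was at the start of the episode below 0.05 m and contact force between each of the arm, the fingers and case_a below 0.1 N and linear speed of each of case_a, case_c below 0.02 m/s and contact force between each of the arm, the fingers and case_c below 0.1 N) or (distance between loose_part_c0 and case_c below 0.06 m and horizontal distance between case_c and reject_tray below 0.05 m and height (world z) of case_c between 0.045 and 0.25 m and angle between case_c's own z axis and vertical below 0.25 rad and linear speed of case_c below 0.03 m/s and contact force between the fingers and case_c above 2 N and contact force between case_c and reject_tray below 0.1 N and height (world z) of each of case_a, case_b below 0.006 m and angle between each of case_a, case_b's own z axis and vertical below 0.1 rad and distance of each of case_a, case_b from where it was at the start of the episode below 0.05 m and contact force between each of the arm, the fingers and case_a below 0.1 N and linear speed of each of case_a, case_b below 0.02 m/s and contact force between each of the arm, the fingers and case_b below 0.1 N))); the arm keeps its last pose, push and grip.
It fails at once if a bystander (beaker, screwdriver, V-block or gauge block) is moved more than 30 mm or the beaker is tipped (distance of any of beaker_white, driver_grey, vblock, gauge_block from where it was at the start of the episode above 0.03 m or angle between beaker_white's own z axis and vertical above 0.3 rad).
It fails at once if a case is tipped over (more than 70 degrees) (angle between any of case_a, case_b, case_c's own z axis and vertical above 1.22 rad).
It also fails if it takes over 72 s, if anything falls off the work surface, if the arm or the gripper's body presses on something with over 40 N, if the wrist force passes 120 N, or if a joint passes its speed limit or range.

## Robot

A 6-joint arm with a two-finger parallel gripper is mounted at the origin on a cart in front of the work surface, level with it; the furniture and walls round the work are solid. World frame = base frame: x ahead of the robot, y to its left, z up, the work surface at z = 0. Lengths are in m, angles in rad, forces in N, time in s.
With the tool pointing down it reaches from about 0.325 to 0.9 m from the base axis. Payload 3.5 kg.
Tool frame: the origin (TCP) lies at the very end of the fingers, on their centre line; the grasp point (between the pads) lies 19 mm behind it; z points along the fingers, y is the direction in which the jaws open and shut (so a half turn about z gives the same grasp; the last joint's range is limited). The gripper opens to 85 mm and grips with 20 to 120 N. Pads are 22 mm wide; open, the fingers measure 114 mm over their backs; the gripper's body (76 mm by 85 mm) begins 54 mm behind the grasp point. The pads swing forward as they close: fully open they stand 13 mm farther back than shut.
Start: joints at [1.021, 0.276, -0.026, 1.268, 0, 1.467], TCP at [0.27, 0.564, 0.231] pointing down, gripper open.
Joint ranges: [-3.12, 3.12], [-0.85, 1.88], [-1.08, 1.24], [-1.95, 2.15], [-1.57, 1.53], [-3.14, 3.14]. Speed limits (rad/s): [2.57, 2.57, 3.14, 3.14, 3.14, 3.14].

## Interface

Orientations are given as [roll, pitch, yaw] about the fixed x, y, z axes, in that order (R = Rz(yaw) Ry(pitch) Rx(roll)).
In Python, from plant import env, cams, ticket, models gives the robot as it stands.
- The arm moves only by the shell command python3 -m handwheel 'ROWS' [FORCE]. ROWS is JSON, a list of rows, each a list of 3 entries, a list of its own where there are three numbers: the shift along the world's x, y, z normalised to -1 to 1, where 1 is 300 mm, then the turn, a rotation vector about the world's x, y, z normalised to -1 to 1, where 1 is pi rad, then the opening in per cent of the stroke, from 0 (shut) to 100 (fully open). In form: [[[dx, dy, dz], [ax, ay, az], grip], ...]. A call has 1 to 8 rows; each row is the pose to reach, as a shift and turn from the pose commanded when the call began, turning the shorter way round; what a row does not reach only later rows make up. A row lasts 1/12 s, in which the tool goes at most 41.7 mm and 7.16 degrees, less where a joint would pass 70% of its speed; a pose out of reach is approached as far as the arm can. A call with a number of a shift or a turn outside -1 to 1 is refused whole. A call with a gripper value outside its range is refused whole. The fingers move at their own pace and stop on an object; FORCE is the grip in N (left out, the last holds). Time passes only in rows, so rows that repeat a pose let the fingers close. It gives the time, the measured TCP pose, the force and the opening at its end, in the units of the state.
- env.get_state(): the state, without advancing time (a new reading comes with each control period).
- cams.snapshot(name): name is "side" or "top" or "wrist"; returns the picture (384x512x3 uint8, red, green, blue); there is no depth.
- cams.get_calibration(name): a dict with "fx", "fy", "cx", "cy" (pixels), "world_to_cam" (4x4, takes a point from world to camera coordinates). Camera axes: x right, y down, z forward; pixel columns grow to the right and rows downward; lengths in m; the calibration is good to about 2 mm. A picture is of the moment at which its call begins: read the wrist's pose just before it. get_calibration takes no time and is no camera call; for the wrist camera it gives the pose at the moment of the call.
- ticket.finish_job(): hands the job in, once; it reports no verdict.
Trained networks look in the newest picture that a camera, given by its name, has taken for a name from the list of things; names that differ only in an ending like _2 or _b are one class to them, and where a whole thing is asked for, a point or a joint stands for the part that bears it (a point fixed in the world has none). Each returns a list of dicts, best first, with "confidence" (0 to 1); they miss things now and then, are a little off and sometimes report something else, mostly with a low value. They report only what shows in the picture. A call takes as long as a camera call.
- models.silhouettes(camera, label): "region" (384x512 bool, what is visible of it) and "extent" ([left, top, width, height] in pixels, round what is visible of it).
The state is a dict: "clock": time; "qpos": joint angles; "joint_velocities": joint speeds; "tau": joint torques, N m; "position": TCP position; "orientation": TCP orientation; "force": force on the tool from outside, world axes, zero at the start; "ft_torque": the same for the moment, N m; "finger_gap": finger opening in m.
Only numpy, scipy, OpenCV 4.12 (cv2) and the standard library are available. Lean on these libraries where they do the work, as an engineer would, in place of code of your own. Each camera call takes 0.05 s, during which the arm holds its last target.

## Working session

There is one attempt and no reset: what is moved stays moved. The work goes in short steps, Python scripts to look and compute and a shell command to move; the robot and the scene stay as the last step left them, time stands still between calls to the robot, and variables do not carry over. Pictures are saved under pics/ and viewed, and the job is handed in when it is done.

```bash
mkdir -p pics; ls; python3 - <<'E'
from plant import env,cams,models
import cv2,numpy as np
s=env.get_state()
for k,v in s.items(): print(k,np.round(v,4))
for c in ["top","side"]:
    im=cams.snapshot(c); cv2.imwrite(f"pics/{c}0.png",im[:,:,::-1])
    for l in ["case_a","reject_tray","beaker_white","driver_grey","gauge_block","vblock"]:
        for d in models.silhouettes(c,l): print(c,l,round(d["confidence"],2),d["extent"])
    k=cams.get_calibration(c); print(k)
E
```

```text
pics
clock 0.0
qpos [ 1.0206  0.2771 -0.0279  1.268  -0.      1.4674]
joint_velocities [ 0.001  -0.0001 -0.0021  0.0042  0.0017  0.0004]
tau [-1.00000e-03 -4.45511e+01  2.95203e+01  1.64000e-02 -2.00000e-04
 -0.00000e+00]
position [0.2696 0.563  0.2301]
orientation [-3.1393e+00 -2.0000e-04  2.6948e+00]
force [-0.0806  0.2558 -0.0862]
ft_torque [-0.0323 -0.0181 -0.0132]
finger_gap 0.0856
top case_a 0.98 [316.6, 188.2, 29.0, 32.3]
top case_a 0.81 [180.2, 192.3, 30.4, 26.9]
top case_a 0.77 [223.0, 183.3, 28.7, 31.4]
top reject_tray 0.98 [258.1, 185.6, 45.6, 32.8]
top beaker_white 0.96 [126.6, 206.8, 31.0, 22.5]
top driver_grey 0.72 [341.2, 171.3, 28.2, 7.5]
top driver_grey 0.69 [366.9, 186.4, 18.2, 13.3]
top vblock 0.51 [365.8, 183.5, 21.9, 16.8]
{'fx': 348.0991097330675, 'fy': 348.0991097330675, 'cx': 259.3910986688287, 'cy': 192.96887231411486, 'world_to_cam': array([[ 0.00190556, -0.99997987, -0.00605187, -0.04036469],
       [-0.99793221, -0.00151277, -0.06425738,  0.50007436],
       [ 0.06424693,  0.0061618 , -0.99791501,  1.34690664],
       [ 0.        ,  0.        ,  0.        ,  1.        ]])}
side case_a 0.88 [209.1, 158.7, 27.3, 25.5]
side case_a 0.78 [225.9, 174.2, 34.3, 22.4]
side case_a 0.67 [253.1, 212.2, 43.6, 39.9]
side reject_tray 0.77 [225.2, 192.9, 50.2, 31.5]
side beaker_white 0.92 [188.2, 137.5, 23.3, 33.7]
side driver_grey 0.96 [315.4, 233.1, 55.6, 45.7]
side gauge_block 0.54 [306.2, 228.2, 16.8, 14.4]
side gauge_block 0.43 [226.8, 175.2, 31.7, 22.0]
side vblock 0.64 [308.7, 259.2, 31.8, 30.1]
side vblock 0.38 [252.9, 213.2, 45.0, 38.7]
{'fx': 347.76349645249195, 'fy': 347.76349645249195, 'cx': 253.31970945209707, 'cy': 191.12096348952343, 'world_to_cam': array([[ 0.94846212, -0.31600273, -0.02370421, -0.48585238],
       [-0.13506014, -0.33543782, -0.93233053,  0.09121437],
       [ 0.28666771,  0.88748169, -0.36082944,  1.05099057],
       [ 0.        ,  0.        ,  0.        ,  1.        ]])}
```

```bash
python3 - <<'E'
import cv2
a=cv2.imread("pics/top0.png"); cv2.imwrite("pics/top0z.png",cv2.resize(a[150:260,110:410],None,fx=2.6,fy=2.6,interpolation=cv2.INTER_CUBIC))
a=cv2.imread("pics/side0.png"); cv2.imwrite("pics/side0z.png",cv2.resize(a[120:310,170:400],None,fx=3,fy=3,interpolation=cv2.INTER_CUBIC))
E
```

```text
(no output)
```

View pics/top0z.png

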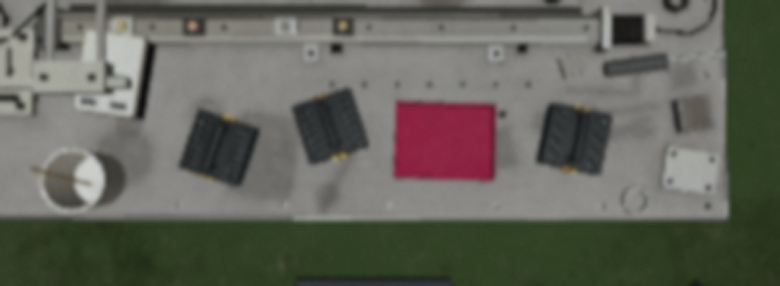

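View pics/side0z.png

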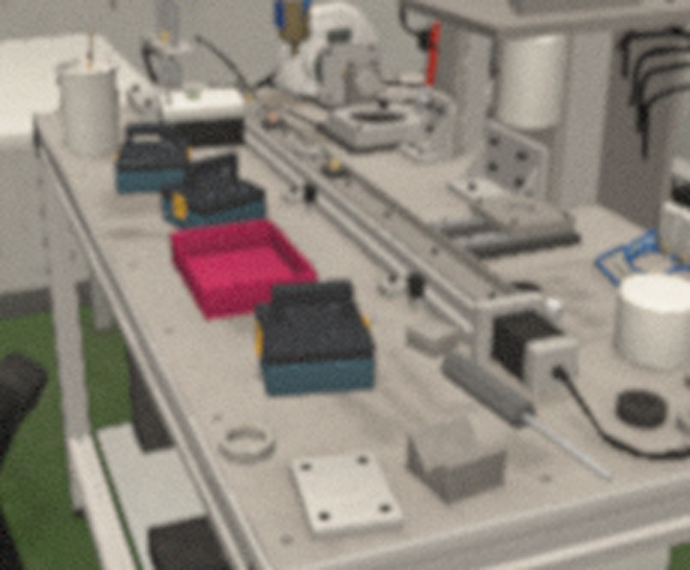

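View pics/top0.png

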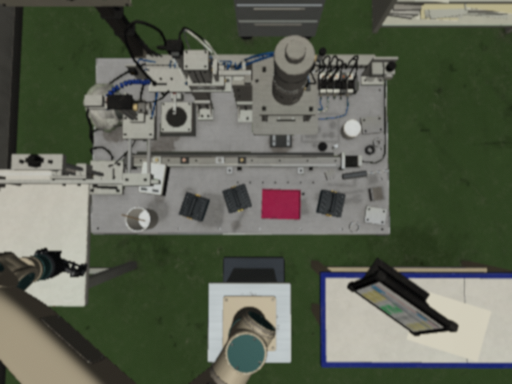

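The top view shows the cases at about (194,206), (237,199) and (331,204) px, the tray at (281,204), the beaker far left and the driver, block and V-block on the right. Next I fit the poses.

```bash
cat > h.py <<'E'
from plant import env,cams,models
import cv2,numpy as np
from scipy.optimize import minimize
def proj(k,P):
    P=np.asarray(P,float); M=k["world_to_cam"]; c=P@M[:3,:3].T+M[:3,3]
    return np.c_[k["fx"]*c[:,0]/c[:,2]+k["cx"],k["fy"]*c[:,1]/c[:,2]+k["cy"]]
def ray(k,uv,z):
    M=k["world_to_cam"];R=M[:3,:3];t=M[:3,3]
    d=R.T@np.array([(uv[0]-k["cx"])/k["fx"],(uv[1]-k["cy"])/k["fy"],1]);o=-R.T@t
    return o+d*(z-o[2])/d[2]
def box(hx,hy,z0,z1): return np.array([[a*hx,b*hy,c] for a in(-1,1) for b in(-1,1) for c in(z0,z1)])
CASE=[box(.046,.046,0,.046),box(.035,.007,.046,.082)]
TRAY=[box(.0575,.075,0,.035)]
def pose(B,x,y,w):
    c,s=np.cos(w),np.sin(w); return B@np.array([[c,s,0],[-s,c,0],[0,0,1]])+[x,y,0]
def mask(k,parts,p,S=4):
    m=np.zeros((384*S,512*S),np.uint8)
    for B in parts:
        h=cv2.convexHull(((proj(k,pose(B,*p))+.5)*S).astype(np.int32)); cv2.fillConvexPoly(m,h,1)
    return m
def fit(views,parts,p0):
    S=4
    V=[(k,cv2.resize(r.astype(np.float32),None,fx=S,fy=S,interpolation=cv2.INTER_LINEAR)>.5) for k,r in views]
    def cost(q):
        p=(q[0]*.01,q[1]*.01,q[2]*.2);c=0
        for k,r in V:
            m=mask(k,parts,p)>0; c+=1-(m&r).sum()/(m|r).sum()
        return c
    best=None
    for w in (p0[2]-.4,p0[2]-.15,p0[2]+.15,p0[2]+.4):
        r=minimize(cost,[p0[0]*100,p0[1]*100,w*5],method="Nelder-Mead",options=dict(initial_simplex=np.array([[p0[0]*100,p0[1]*100,w*5]]*4)+np.array([[0,0,0],[1.5,0,0],[0,1.5,0],[0,0,1]]),maxiter=80))
        if best is None or r.fun<best.fun: best=r
    q=best.x;return q[0]*.01,q[1]*.01,q[2]*.2,best.fun
E
python3 - <<'E'
from h import *
K={c:cams.get_calibration(c) for c in("top","side")}
for c in K: cams.snapshot(c)
out={}
T=models.silhouettes("top","case_a");Sd=models.silhouettes("side","case_a")
cen=lambda d:np.array(d["extent"][:2])+np.array(d["extent"][2:])/2
for d in T[:3]:
    p=ray(K["top"],cen(d),.045)
    e=proj(K["side"],[[p[0],p[1],.04]])[0]
    s=min(Sd,key=lambda q:np.linalg.norm(cen(q)-e))
    print("side dist",np.linalg.norm(cen(s)-e).round(1))
    for nm,v in(("top",[(K["top"],d["region"])]),("both",[(K["top"],d["region"]),(K["side"],s["region"])])):
        print(nm,np.round(fit(v,CASE,(p[0],p[1],0)),4))
d=models.silhouettes("top","reject_tray")[0];s=models.silhouettes("side","reject_tray")[0]
p=ray(K["top"],cen(d),.02);print("tray",np.round(fit([(K["top"],d["region"]),(K["side"],s["region"])],TRAY,(p[0],p[1],0)),4),np.round(fit([(K["top"],d["region"])],TRAY,(p[0],p[1],0)),4))
for l in["beaker_white","driver_grey","gauge_block","vblock"]:
  for c in K:
    for d in models.silhouettes(c,l): print(l,c,round(d["confidence"],2),ray(K[c],cen(d),.015 if l!="beaker_white" else .08).round(3))
print(env.get_state()["clock"])
E
```

```text
side dist 2.6
top [0.4813 0.0457 0.3469 0.071 ]
both [0.4816 0.0467 0.3115 0.269 ]
side dist 4.1
top [ 0.4633 -0.3164 -0.203   0.0785]
both [ 0.4633 -0.3149 -0.2301  0.1504]
side dist 3.5
top [ 0.4476  0.2137 -0.3264  0.065 ]
both [ 0.4489  0.2137 -0.327   0.2206]
tray [ 0.4594 -0.1216 -0.0264  0.1661] [ 0.4597 -0.1224 -0.0246  0.0337]
beaker_white top 0.8 [0.401 0.407 0.08 ]
beaker_white side 0.65 [0.399 0.364 0.08 ]
driver_grey top 0.46 [ 0.571 -0.447  0.015]
driver_grey top 0.26 [0.451 0.211 0.015]
driver_grey side 0.7 [ 0.587 -0.456  0.015]
gauge_block side 0.72 [ 0.569 -0.334  0.015]
vblock top 0.48 [ 0.506 -0.502  0.015]
vblock side 0.71 [ 0.503 -0.503  0.015]
1.4
```

```bash
python3 -m handwheel '[[[0,0,0.13],[0,0,0],100],[[0,0,0.25],[0,0,0],100],[[0.2,-0.2,0.25],[0,0,0.038],100],[[0.4,-0.4,0.25],[0,0,0.038],100],[[0.6,-0.6,0.25],[0,0,0.038],100],[[0.6,-0.8,0.25],[0,0,0.038],100],[[0.6,-0.9,0.25],[0,0,0.038],100],[[0.6,-0.95,0.25],[0,0,0.038],100]]' 40; python3 -m handwheel '[[[0,-0.1,0],[0,0,0],100],[[0,-0.21,0],[0,0,0],100],[[0,-0.21,-0.1],[0,0,0],100],[[0,-0.21,-0.23],[0,0,0],100],[[0,-0.21,-0.33],[0,0,0],100],[[0,-0.21,-0.35],[0,0,0],100]]'
python3 - <<'E'
from h import *
s=env.get_state();print(s["clock"],s["position"],s["orientation"])
k=cams.get_calibration("wrist");im=cams.snapshot("wrist")[:,:,::-1].copy()
for p in[(.4489,.2137,-.327)]:
    for B in CASE:
        for q in proj(k,pose(B,*p)): cv2.circle(im,tuple(int(v) for v in q),2,(0,0,255),-1)
cv2.imwrite("pics/w1.png",im)
E
```

```text
clock: 2.07
position: [0.415, 0.3625, 0.3063]
orientation: [3.141, 0.001, 2.814]
force: [1.4, -0.2, 0.3]
finger_gap: 0.0851
clock: 2.57
position: [0.4104, 0.2986, 0.196]
orientation: [-3.135, -0.006, 2.813]
force: [-0.8, -0.4, -0.9]
finger_gap: 0.0857
2.5667 [0.41035139 0.29863294 0.1960459 ] [-3.13453174 -0.00643932  2.81333788]
```

View pics/w1.png

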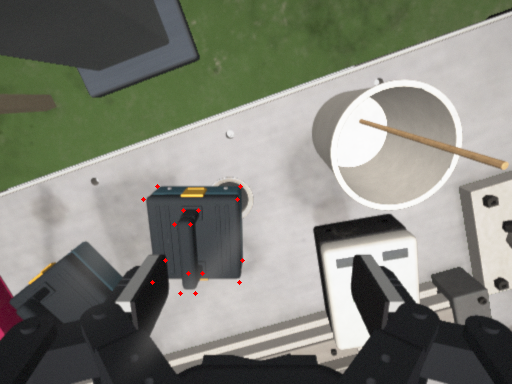

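The wrist view shows case L at (195,235) px, close to the projected dots, with the beaker at (390,145). I'll refine the pose from it.

```bash
cat > wf.py <<'E'
from h import *
import sys
p0=tuple(float(v) for v in sys.argv[1:4])
k=cams.get_calibration("wrist");im=cams.snapshot("wrist")[:,:,::-1].copy()
L=models.silhouettes("wrist","case_a")
e=proj(k,[[p0[0],p0[1],.045]])[0]
cen=lambda d:np.array(d["extent"][:2])+np.array(d["extent"][2:])/2
d=min(L,key=lambda q:np.linalg.norm(cen(q)-e))
p=fit([(k,d["region"])],CASE,p0);print("fit",np.round(p,4),d["confidence"])
s=env.get_state();P=s["position"]
print("clock",s["clock"],"pos",P.round(4),s["orientation"].round(4))
w=(p[2]-s["orientation"][2]+np.pi/2)%np.pi-np.pi/2
print("dx,dy units",((np.array(p[:2])-P[:2])/.3).round(3),"dz to .056",((.056-P[2])/.3).round(3),"az",round(w/np.pi,4))
im[d["region"]]=(im[d["region"]]*.6+np.array([0,100,0])).astype(np.uint8)
for B in CASE:
    for q in proj(k,pose(B,*p[:3])): cv2.circle(im,tuple(int(v) for v in q),2,(0,0,255),-1)
cv2.imwrite(sys.argv[4],im)
E
python3 wf.py .449 .214 -.327 pics/w2.png
```

```text
fit [ 0.4472  0.216  -0.3341  0.0865] 0.95
clock 2.7167 pos [0.4141 0.3012 0.2018] [-3.1415e+00 -1.0000e-04  2.8143e+00]
dx,dy units [ 0.111 -0.284] dz to .056 -0.486 az -0.0022
```

View pics/w2.png

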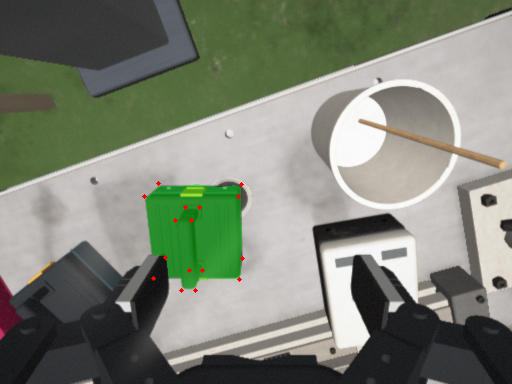

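```bash
python3 -m handwheel '[[[0.05,-0.13,0],[0,0,0],100],[[0.11,-0.26,0],[0,0,0],100],[[0.111,-0.284,0],[0,0,0],100],[[0.111,-0.284,-0.1],[0,0,0],100],[[0.111,-0.284,-0.2],[0,0,0],100],[[0.111,-0.284,-0.3],[0,0,0],100],[[0.111,-0.284,-0.36],[0,0,0],100],[[0.111,-0.284,-0.36],[0,0,0],100]]'
python3 - <<'E'
from h import *
k=cams.get_calibration("wrist");cv2.imwrite("pics/w3.png",cams.snapshot("wrist")[:,:,::-1])
s=env.get_state();print(s["position"],s["ft_torque"],s["force"])
E
```

```text
clock: 3.38
position: [0.4457, 0.2157, 0.0916]
orientation: [-3.139, -0.003, 2.814]
force: [-0.7, -0.2, -0.5]
finger_gap: 0.085
[0.44710777 0.21619209 0.093516  ] [-0.06938161 -0.00733195 -0.0072693 ] [ 0.09316468 -0.22771026  0.53248058]
```

View pics/w3.png

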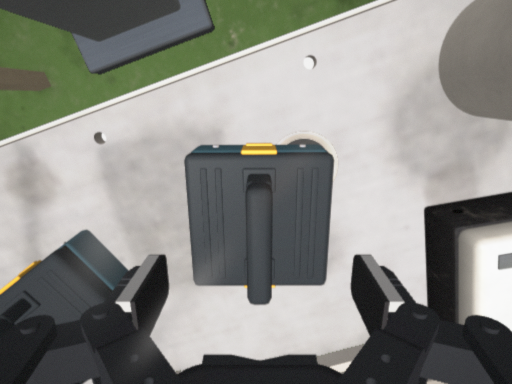

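The handle at x≈259 is centred between the fingers at 150 and 367. Going down and closing.

```bash
python3 -m handwheel '[[[0,0,-0.06],[0,0,0],100],[[0,0,-0.122],[0,0,0],100],[[0,0,-0.122],[0,0,0],60],[[0,0,-0.122],[0,0,0],30],[[0,0,-0.122],[0,0,0],0],[[0,0,-0.122],[0,0,0],0],[[0,0,-0.122],[0,0,0],0],[[0,0,-0.122],[0,0,0],0]]' 80;  python3 -m handwheel '[[[0,0,0],[0,0,0],0],[[0,0,0],[0,0,0],0],[[0,0,0],[0,0,0],0],[[0,0,0],[0,0,0],0]]' 80
```

```text
clock: 4.1
position: [0.4481, 0.216, 0.058]
orientation: [3.141, 0.002, 2.814]
force: [-4.0, -1.2, 22.4]
finger_gap: 0.0132
clock: 4.43
position: [0.4483, 0.2161, 0.0581]
orientation: [3.14, 0.002, 2.814]
force: [-0.9, -0.2, 5.6]
finger_gap: 0.0127
```

```bash
python3 -m handwheel '[[[0,0,0.05],[0,0,0],0],[[0,0,0.12],[0,0,0],0],[[0,0,0.22],[0,0,0],0],[[0,0,0.3],[0,0,0],0],[[0,0,0.33],[0,0,0],0],[[0,0,0.33],[0,0,0],0],[[0,0,0.33],[0,0,0],0]]'
cat > rd.py <<'E'
from h import *
# mean of a few readings in time (camera calls pass .05 s); torque in own axes of the case
import sys
w=float(sys.argv[1]);F=[];T=[]
n=int(sys.argv[2]) if len(sys.argv)>2 else 3
for i in range(n):
    cams.snapshot("wrist"); s=env.get_state();F.append(s["force"]);T.append(s["ft_torque"])
c,q=np.cos(w),np.sin(w);R=np.array([[c,q,0],[-q,c,0],[0,0,1]])
print(round(s["clock"],2),s["position"].round(4),s["orientation"].round(3),"F",np.mean(F,0).round(2),"T own",(R@np.mean(T,0)).round(4),"sd",np.std(T,0).round(3),"gap",round(s["finger_gap"],4))
E
python3 rd.py -.334 4; cat > /dev/null; python3 - <<'E'
from h import *
cv2.imwrite("pics/w4.png",cams.snapshot("wrist")[:,:,::-1])
E
```

```text
clock: 5.02
position: [0.4468, 0.2157, 0.155]
orientation: [-3.141, -0.001, 2.814]
force: [0.5, -0.7, -3.7]
finger_gap: 0.0123
5.22 [0.4456 0.2153 0.1536] [-3.139e+00 -3.000e-03  2.814e+00] F [-0.3  -0.25 -3.62] T own [-0.022   0.0174 -0.0174] sd [0.019 0.031 0.032] gap 0.0123
```

View pics/w4.png

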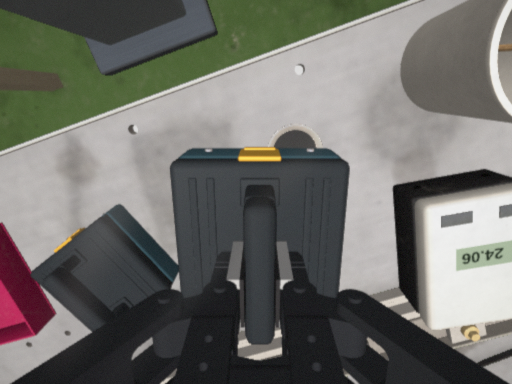

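```bash
H='python3 rd.py -.334 5'
python3 -m handwheel '[[[0.095,-0.033,0],[0,0,0],0],[[0.095,-0.033,0],[0,0,0],0],[[0.095,-0.033,0],[0,0,0],0],[[0.095,-0.033,0],[0,0,0],0]]' >/dev/null; $H
python3 -m handwheel '[[[-0.1,0.035,0],[0,0,0],0],[[-0.19,0.066,0],[0,0,0],0],[[-0.19,0.066,0],[0,0,0],0],[[-0.19,0.066,0],[0,0,0],0],[[-0.19,0.066,0],[0,0,0],0]]' >/dev/null; $H
python3 -m handwheel '[[[0.1,-0.035,0],[0,0,0],0],[[0.19,-0.066,0],[0,0,0],0],[[0.19,-0.066,0],[0,0,0],0],[[0.19,-0.066,0],[0,0,0],0],[[0.19,-0.066,0],[0,0,0],0]]' >/dev/null; $H
python3 -m handwheel '[[[-0.1,0.035,0],[0,0,0],0],[[-0.19,0.066,0],[0,0,0],0],[[-0.19,0.066,0],[0,0,0],0],[[-0.19,0.066,0],[0,0,0],0],[[-0.19,0.066,0],[0,0,0],0]]' >/dev/null; $H
python3 -m handwheel '[[[0.1,-0.035,0],[0,0,0],0],[[0.19,-0.066,0],[0,0,0],0],[[0.19,-0.066,0],[0,0,0],0],[[0.19,-0.066,0],[0,0,0],0],[[0.19,-0.066,0],[0,0,0],0]]'>/dev/null ; $H
```

```text
5.85 [0.475  0.2061 0.1555] [-3.141e+00 -1.000e-03  2.815e+00] F [-0.33  0.23 -3.09] T own [-0.0013 -0.0051  0.0069] sd [0.023 0.03  0.026] gap 0.0124
6.52 [0.4196 0.2257 0.1559] [3.141e+00 1.000e-03 2.813e+00] F [ 0.54  0.06 -3.13] T own [-0.0027 -0.06    0.0154] sd [0.026 0.027 0.022] gap 0.013
7.18 [0.4749 0.2062 0.1556] [-3.141e+00 -1.000e-03  2.815e+00] F [ 0.44  0.09 -3.35] T own [-0.0002  0.0459 -0.0183] sd [0.021 0.024 0.038] gap 0.0125
7.85 [0.4197 0.2257 0.1559] [3.141e+00 1.000e-03 2.814e+00] F [ 0.21 -0.2  -3.35] T own [-0.0103 -0.0674  0.0181] sd [0.024 0.014 0.029] gap 0.0124
8.52 [0.4749 0.2061 0.1555] [-3.141e+00 -1.000e-03  2.815e+00] F [ 0.06 -0.23 -3.37] T own [-0.0197  0.0617 -0.0262] sd [0.021 0.027 0.027] gap 0.0126
```

The moment about the case's own y flips with each stroke (about ±0.06 N m), which suggests a loose part. To rule out a transient or a position effect, I'll do longer holds, plus a slow move that shouldn't flip it.

```bash
H='python3 rd.py -.334 16'
$H
python3 -m handwheel '[[[-0.02,0.007,0],[0,0,0],0],[[-0.04,0.014,0],[0,0,0],0],[[-0.06,0.021,0],[0,0,0],0],[[-0.08,0.028,0],[0,0,0],0],[[-0.1,0.035,0],[0,0,0],0],[[-0.12,0.042,0],[0,0,0],0],[[-0.14,0.049,0],[0,0,0],0],[[-0.16,0.056,0],[0,0,0],0]]' >/dev/null; $H
python3 -m handwheel '[[[0.08,-0.028,0],[0,0,0],0],[[0.16,-0.056,0],[0,0,0],0],[[0.16,-0.056,0],[0,0,0],0],[[0.16,-0.056,0],[0,0,0],0],[[0.16,-0.056,0],[0,0,0],0]]' >/dev/null; $H
python3 -m handwheel '[[[-0.1,0.035,0],[0,0,0],0],[[-0.19,0.066,0],[0,0,0],0],[[-0.19,0.066,0],[0,0,0],0],[[-0.19,0.066,0],[0,0,0],0],[[-0.19,0.066,0],[0,0,0],0]]' >/dev/null; $H
```

```text
9.32 [0.4757 0.206  0.1557] [-3.142 -0.     2.814] F [ 0.    0.12 -3.15] T own [-0.0078  0.0367 -0.0044] sd [0.038 0.04  0.034] gap 0.0125
10.78 [0.4278 0.2227 0.1557] [-3.142 -0.     2.814] F [-0.12 -0.02 -3.09] T own [-0.0029  0.0585 -0.0021] sd [0.028 0.052 0.02 ] gap 0.0123
12.0 [0.4758 0.206  0.1557] [-3.142  0.     2.814] F [ 0.14 -0.26 -3.08] T own [-0.0017 -0.0016  0.0013] sd [0.03  0.033 0.022] gap 0.0129
13.22 [0.4187 0.2258 0.1557] [-3.142 -0.     2.814] F [-0.16 -0.15 -3.15] T own [-0.0085 -0.048   0.0007] sd [0.04  0.025 0.026] gap 0.0125
```

```bash
H='python3 rd.py -.334 12'
python3 -m handwheel '[[[0.13,-0.045,0],[0,0,0],0],[[0.23,-0.08,0],[0,0,0],0],[[0.23,-0.08,0],[0,0,0],0],[[0.23,-0.08,0],[0,0,0],0],[[0.23,-0.08,0],[0,0,0],0],[[0.23,-0.08,0],[0,0,0],0],[[0.23,-0.08,0],[0,0,0],0],[[0.23,-0.08,0],[0,0,0],0]]' >/dev/null; $H
python3 -m handwheel '[[[-0.13,0.045,0],[0,0,0],0],[[-0.23,0.08,0],[0,0,0],0],[[-0.23,0.08,0],[0,0,0],0],[[-0.23,0.08,0],[0,0,0],0],[[-0.23,0.08,0],[0,0,0],0],[[-0.23,0.08,0],[0,0,0],0],[[-0.23,0.08,0],[0,0,0],0],[[-0.23,0.08,0],[0,0,0],0]]' >/dev/null; $H
```

```text
14.48 [0.4878 0.2018 0.1557] [3.142 0.    2.814] F [ 0.29 -0.04 -3.22] T own [-0.0176  0.0273 -0.0039] sd [0.022 0.028 0.021] gap 0.0124
15.75 [0.4187 0.2258 0.1557] [-3.142 -0.     2.814] F [-0.15 -0.01 -3.15] T own [-0.0156 -0.045   0.0106] sd [0.033 0.04  0.032] gap 0.0123
```

Longer holds agree: the moment is positive after + strokes, negative after − strokes, and unchanged after the slow move. Case L is the rattler, so I'll carry it over case M to the tray with good clearance.

```bash
python3 -m handwheel '[[[0,0,0.08],[0,0,0],0],[[0,0,0.18],[0,0,0],0],[[0,0,0.25],[0,0,0],0],[[0,-0.05,0.25],[0,0,0],0],[[0.02,-0.13,0.25],[0,0,0],0],[[0.04,-0.22,0.25],[0,0,0],0],[[0.06,-0.31,0.25],[0,0,0],0],[[0.08,-0.4,0.25],[0,0,0],0]]'
python3 -m handwheel '[[[0.02,-0.09,0],[0,0,0],0],[[0.03,-0.18,0],[0,0,0],0],[[0.04,-0.27,0],[0,0,0],0],[[0.05,-0.36,0],[0,0,0],0],[[0.055,-0.45,0],[0,0,0],0],[[0.055,-0.54,0],[0,0,0],0],[[0.055,-0.63,0],[0,0,0],0],[[0.055,-0.69,0],[0,0,0],0]]'
python3 -m handwheel '[[[0,-0.04,0],[0,0,0],0],[[0,-0.07,0],[0,0,0],0],[[0,-0.07,-0.05],[0,0,0],0],[[0,-0.07,-0.11],[0,0,0],0],[[0,-0.07,-0.16],[0,0,0],0],[[0,-0.07,-0.18],[0,0,0],0],[[0,-0.07,-0.18],[0,0,0],0],[[0,-0.07,-0.18],[0,0,0],0]]'
python3 - <<'E'
from h import *
s=env.get_state();print(s["clock"],s["position"],s["orientation"],s["finger_gap"],s["force"])
for c in("side","top"): cv2.imwrite(f"pics/{c}1.png",cv2.resize(cams.snapshot(c)[120:310,110:420,::-1],None,fx=2.5,fy=2.5,interpolation=cv2.INTER_CUBIC))
K={c:cams.get_calibration(c) for c in("top","side")}
cen=lambda d:np.array(d["extent"][:2])+np.array(d["extent"][2:])/2
for c in K:
  for l in("case_a","reject_tray"):
    for d in models.silhouettes(c,l): print(c,l,round(d["confidence"],2),np.round(d["extent"]),ray(K[c],cen(d),.04).round(3))
E
```

```text
clock: 16.42
position: [0.4427, 0.1048, 0.2309]
orientation: [3.141, 0.0, 2.815]
force: [1.6, 0.4, -4.6]
finger_gap: 0.0127
clock: 17.08
position: [0.4592, -0.1034, 0.2308]
orientation: [-3.141, 0.001, 2.813]
force: [1.0, -0.6, -2.7]
finger_gap: 0.0121
clock: 17.75
position: [0.4592, -0.1218, 0.1768]
orientation: [3.141, -0.001, 2.815]
force: [-0.2, -1.0, -2.9]
finger_gap: 0.0125
17.75 [ 0.45919181 -0.12175244  0.17680885] [ 3.14129472e+00 -5.35679795e-04  2.81489133e+00] 0.012487167360229569 [-0.24451421 -0.99957831 -2.88179826]
top case_a 0.65 [316. 191.  31.  27.] [ 0.454 -0.316  0.04 ]
top reject_tray 0.48 [261. 189.  13.  30.] [ 0.458 -0.07   0.04 ]
side case_a 0.91 [251. 213.  47.  40.] [ 0.458 -0.335  0.04 ]
side case_a 0.71 [231. 148.  37.  36.] [0.574 0.227 0.04 ]
side case_a 0.62 [226. 181.  37.  15.] [ 0.48  -0.005  0.04 ]
side reject_tray 0.71 [225. 194.  49.  28.] [ 0.447 -0.168  0.04 ]
side reject_tray 0.61 [308. 258.  29.  30.] [ 0.485 -0.528  0.04 ]
```

View pics/side1.png

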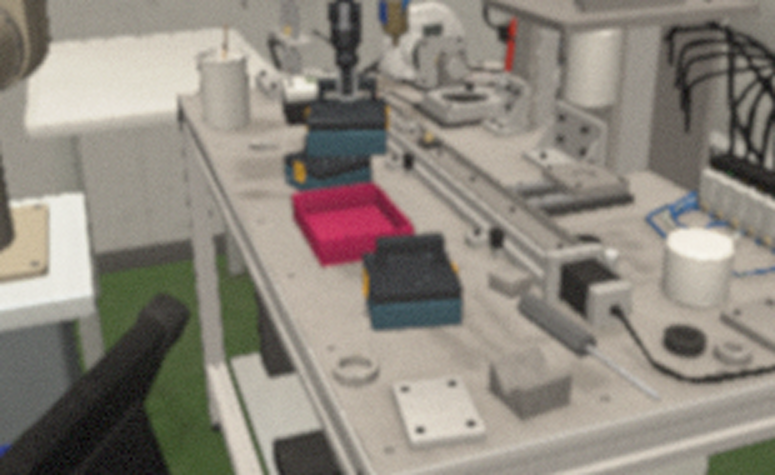

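View pics/top1.png

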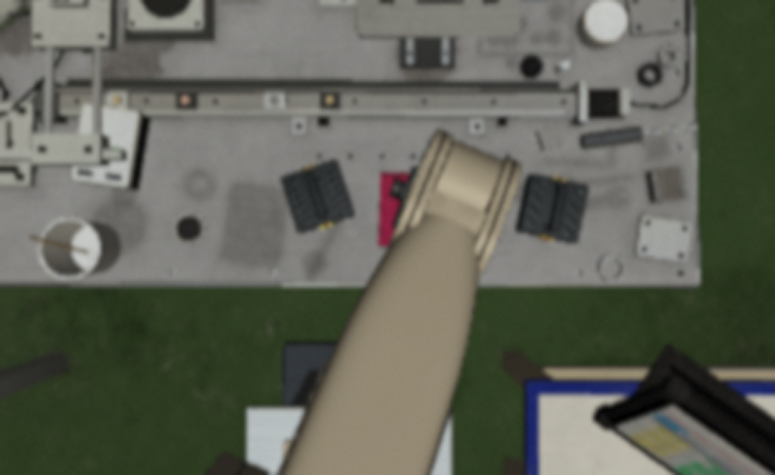

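The side view shows the case held level at about (345,125) in the crop, above and behind the tray from that angle. The other two cases are standing and the bystanders are in place. I'll check the held case numerically, then hand in.

```bash
python3 -m handwheel '[[[0,0,0],[0,0,0],0],[[0,0,0],[0,0,0],0],[[0,0,0],[0,0,0],0],[[0,0,0],[0,0,0],0],[[0,0,0],[0,0,0],0],[[0,0,0],[0,0,0],0]]'
python3 - <<'E'
from h import *
k=cams.get_calibration("side");cams.snapshot("side")
for z in(.10,.118,.135):
    P=np.vstack([pose(B,.4592,-.1218,-.334)+[0,0,z] for B in CASE]);q=proj(k,P);print("pred z",z,q.min(0).round(1),(q.max(0)-q.min(0)).round(1))
for d in models.silhouettes("side","case_a"): print(d["extent"],round(d["confidence"],2))
for d in models.silhouettes("side","beaker_white")[:1]+models.silhouettes("side","driver_grey")[:1]+models.silhouettes("side","gauge_block")[:1]+models.silhouettes("side","vblock")[:1]:print("by",d["extent"],round(d["confidence"],2))
E
python3 rd.py -.334 3
```

```text
clock: 18.55
position: [0.4592, -0.1222, 0.1767]
orientation: [3.142, -0.0, 2.814]
force: [0.0, -0.2, -2.7]
finger_gap: 0.0125
pred z 0.1 [231.4 155.9] [32.9 33.2]
pred z 0.118 [231.1 149.9] [33.1 33.3]
pred z 0.135 [230.8 144.1] [33.3 33.4]
[232.1, 148.4, 37.5, 35.3] 0.91
[251.1, 209.2, 47.6, 44.3] 0.81
[225.8, 182.7, 32.8, 14.0] 0.56
by [187.9, 139.6, 23.7, 33.1] 0.76
by [317.9, 234.8, 53.9, 45.8] 0.82
by [306.0, 227.8, 17.8, 14.0] 0.55
by [307.0, 258.4, 30.3, 30.5] 0.75
19.0 [ 0.4592 -0.1222  0.1767] [-3.142  0.     2.814] F [-0.03 -0.28 -3.57] T own [ 0.0155 -0.0122  0.0125] sd [0.022 0.044 0.003] gap 0.0124
```

```bash
python3 -c "
from plant import ticket
print(ticket.finish_job())"
```

```text
the job is handed in; nothing more can be done
None
```

I found the rattling case on the first try and handed the job in at about 19 s. The arm is still holding that case above the middle of the magenta tray.

**Which case:** I lifted the leftmost case, which stood at about (0.447, 0.216), and shook it back and forth along its handle line. The moment about its own y axis was +0.03 to +0.06 N m after forward strokes. After backward strokes it was −0.045 to −0.067 N m. After a slow move back it kept its sign, as a ball rolling inside would. I did not lift the other two cases, so there is no quiet case to compare against.

**Last checks:**
- **Position:** the gripper was at (0.459, −0.122), against a fitted tray centre of (0.459, −0.122).
- **Height:** the case's underside is about 118 mm above the bench, and the side camera agrees to within a few pixels.
- **Hold:** the tool was level and still, with the fingers closed on the handle at 12.4 mm and the case's weight on the wrist.
- **Other items:** the side view still shows the other two cases and all four bystanders at their starting pixels.

**Readings that disagreed:**
- Two of the forward strokes, both shorter, gave almost no moment (−0.005 and −0.002 N m), probably because the ball had not reached that end.
- The early swings, up to 0.13 N m, were larger than the stated 0.05 to 0.09. The last pair, after longer holds, gave 0.07.

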